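# Count collars into a tray and show it to the inspection camera in a sprung mirror

## Task

Top up the steel tray to exactly three shaft collars (one is already in it and stays there), leaving the nut, the wider ring, the spacer tube and everything else on the bench where it is. Then take the upright pin of the inspection mirror and swing the mirror against its spring until the camera on the rig sees the tray's white ball in the middle of the mirror. Hold the mirror at that angle and finish while still holding the pin: if it is let go the spring swings it back.

Things in the scene. Friction and masses are not known exactly. Their poses are not given: they have to be found in the camera images.
- tray: open steel tray fixed to the bench, 130 x 240 mm outside and 30 mm high, walls and floor 4 mm; origin at the centre of its underside, x across the short side, y along the long side. A thin post beyond its +x rim carries the white ball. Something counts as in the tray when its origin is within the walls and less than 30 mm above the tray's underside.
- ball (a point): centre of the white ball target, 60 mm in diameter, on a 10 mm post on the tray; 105 mm above the bench, 80 mm from the tray's origin along the tray's +x
- collar0: plain steel shaft collar, a ring 36 mm outside, 16 mm bore, 18 mm high, 100 g (mass varies), lying flat; origin at the centre of its underside, z up its bore. It starts inside the tray, near one end.
- collar1: plain steel shaft collar, a ring 36 mm outside, 16 mm bore, 18 mm high, 100 g (mass varies), lying flat; origin at the centre of its underside, z up its bore. It starts on the bench in front of the robot.
- collar2: plain steel shaft collar, a ring 36 mm outside, 16 mm bore, 18 mm high, 100 g (mass varies), lying flat; origin at the centre of its underside, z up its bore. It starts on the bench in front of the robot.
- collar3: plain steel shaft collar, a ring 36 mm outside, 16 mm bore, 18 mm high, 100 g (mass varies), lying flat; origin at the centre of its underside, z up its bore. It starts on the bench in front of the robot.
- rig: inspection rig fixed to the bench: aluminium plate 330 x 90 x 12 mm, a hinged mirror near one end and at the other a black camera 46 mm wide, its top 128 mm above the bench. Origin on the mirror's upright hinge axis at bench height; +x along the plate to the camera, z up. The lens is 180 mm from the axis and 105 mm above the bench and looks level, straight at the axis.
- axis (a point): point on the mirror's upright hinge axis, at the middle of the mirror, 105 mm above the bench
- mirror (a joint): angle of the mirror about its upright axis, rad. 0: the spring's rest, the glass (82 mm wide, 58 high, back plate 90 mm wide with its top 138 mm above the bench) faces the camera and the pin lies straight behind; it grows clockwise seen from above to a stop at 1.35. A spring of 0.3 N m/rad pulls it back. At angle a, what the camera sees in mid-mirror lies 2a clockwise of the rig's +x.
- pin: upright steel pin to hold the mirror by, 12 mm in diameter, on the end of a level lever behind the mirror, 90 mm from the hinge axis, opposite to the side the glass faces. Origin at the centre of its top end, 170 mm above the bench; the pin reaches down to the lever, whose top is 69 mm above the bench. It turns with the mirror.
- sight: no object, only a frame: the camera's line of sight after the mirror. Origin on the hinge axis 105 mm above the bench, x along the reflected line of sight (2 x the mirror's angle, clockwise of the rig's +x), z up. The ball is seen in the middle of the mirror when it lies on this x axis.
- nut: bystander: dark steel hexagon nut, 46 mm across flats, 22 mm high, lying flat among the collars; origin at the centre of its underside
- flange: bystander: steel ring like the collars but wider and flatter, 60 mm outside, 24 mm bore, 14 mm high, lying flat among them; origin at the centre of its underside
- tube: bystander: aluminium spacer tube, 30 mm outside, 50 mm high, standing among the collars; origin at the centre of its underside
- screwdriver: bystander: black-handled screwdriver lying on the bench between the robot and the collars; origin at its underside
- wrench: bystander: steel wrench lying on the bench beyond the collars; origin at its underside
- oil: bystander: white plastic bottle, 52 mm in diameter, 130 mm tall, beyond the collars; origin at the centre of its underside
- jar: bystander: clear jar with a grey lid, 68 mm in diameter, 80 mm tall, on the bench in front of the rig, on the robot's side of it; origin at the centre of its underside
Mind the look-alikes: they are no part of the job. Leave any pink or turquoise look-alike of the collar3 alone.

How it is judged:
By the outcome, as a careful person would: the job done as asked, in the order asked, and still so for the second after the job is handed in, while the arm keeps its last pose, push and grip.
It also fails if it takes over 61 s, if anything falls off the work surface, if the arm or the gripper's body presses on something with over 40 N, if the wrist force passes 120 N, or if a joint passes its speed limit or range.

## Robot

A 7-joint arm with a two-finger parallel gripper is mounted at the origin on the work surface. World frame = base frame: x ahead of the robot, y to its left, z up, the work surface at z = 0. Lengths are in m, angles in degrees, forces in N, time in s.
With the tool pointing down it reaches from about 0.4 to 0.75 m from the base axis. Payload 19.5 kg.
Tool frame: the origin (TCP) lies at the very end of the fingers, on their centre line; the grasp point (between the pads) lies 19 mm behind it; z points along the fingers, y is the line along which they close (so a half turn about z gives the same grasp; the last joint's range is limited). The gripper opens to 85 mm and grips with 20 to 120 N. Pads are 22 mm wide; open, the fingers measure 114 mm over their backs; the gripper's body (76 mm by 85 mm) begins 54 mm behind the grasp point. The pads swing forward as they close: fully open they stand 13 mm farther back than shut.
Start: joints at [61.037, 40.479, -1.581, 85.061, 1.261, 54.483, -4.326], TCP at [0.257, -0.514, 0.231] pointing down, gripper open.
Joint ranges: [-155.06, 155.06], [-18.47, 123.98], [-90, 86.84], [0, 140.48], [-83.41, 263.41], [0, 116], [-161.91, 161.91]. Speed limits (degrees/s): [108.29, 108.29, 147.25, 147.25, 172.46, 172.46, 172.46].

## Interface

Orientations are given as [roll, pitch, yaw] about the fixed x, y, z axes, in that order (R = Rz(yaw) Ry(pitch) Rx(roll)).
In Python, from cell import robot, eyes, close_job gives the robot as it stands.
- The arm moves only by the shell command python3 -m crank 'ROWS' [FORCE]. ROWS is JSON, a list of rows, each an object with "gripper": the opening, from 0 (shut) to 1 (fully open); "offset": the shift along the tool's x, y, z each as a share of 20 mm, from -1 to 1, a list of three; "rotation": the turn, a rotation vector about the tool's x, y, z each as a share of 0.5 rad, from -1 to 1, a list of three. A call has 1 to 12 rows; each row shifts and turns the commanded pose from where the row before left it, along the tool's axes as they then stand; what a row does not reach is not made up. A row lasts 1/10 s, in which the tool goes at most 50 mm and 8.59 degrees, less where a joint would pass 70% of its speed; a pose out of reach is approached as far as the arm can. A call with a number of a shift or a turn outside -1 to 1 is refused whole. A call with a gripper value outside its range is refused whole. The fingers move at their own pace and stop on an object; FORCE is the grip in N (left out, the last holds). Time passes only in rows, so rows that do not move let the fingers close. It gives the time, the measured TCP pose, the force, the opening and the grip force at its end, in the units of the state.
- robot.get_state(): the state, without advancing time (a new reading comes with each control period).
- eyes.snapshot(name): name is "scene" or "top" or "wrist"; returns a dict with "img" (420x560x3 uint8, red, green, blue), "camera_matrix" (3x3 intrinsics, pixels), "rvec" (rotation vector, rad) and "tvec" (3), from world to camera coordinates, as OpenCV has them. Camera axes: x right, y down, z forward; pixel columns grow to the right and rows downward; lengths in m; the calibration is good to about 2 mm. A picture is of the moment at which its call begins. There is no depth.
- close_job(): hands the job in; it is judged then, once.
The state is a dict: "t": time; "joint_pos": joint angles; "dq": joint speeds; "joint_torque": joint torques, N m; "eef_pos": TCP position; "tcp_rot": TCP orientation; "contact_force": force on the tool from outside, world axes, zero at the start; "moment": the same for the moment, N m; "grip_width": opening from 0.0 (shut) to 1.0 (fully open); "finger_force": force on a finger pad.
Only numpy, scipy, OpenCV 4.12 (cv2) and the standard library are available. Lean on these libraries where they do the work, as an engineer would, in place of code of your own. Each camera call takes 0.05 s, during which the arm holds its last target. There are 200 camera calls.

## Working session

There is one attempt and no reset: what is moved stays moved. The work goes in short steps, Python scripts to look and compute and a shell command to move; the robot and the scene stay as the last step left them, time stands still between calls to the robot, and variables do not carry over. Pictures are saved under pics/ and viewed, at most 10 in all, crops included, and the job is handed in when it is done.

```bash
mkdir -p pics; ls; python3 - <<'E'
from cell import robot,eyes
import cv2,pickle
d={}
for n in("top","scene"):
    s=eyes.snapshot(n);d[n]=s;cv2.imwrite(f"pics/{n}0.png",s["img"][:,:,::-1])
    print(n,s["camera_matrix"],s["rvec"],s["tvec"])
pickle.dump(d,open("s0.pkl","wb"))
s=robot.get_state();print(s)
E
```

```text
pics
top [[491.99319621   0.         279.03791781]
 [  0.         491.99319621 206.76222562]
 [  0.           0.           1.        ]] [ 2.1701759  -2.19038996  0.06327749] [-0.07201744  0.57599343  1.43879284]
scene [[499.19770034   0.         275.48761571]
 [  0.         499.19770034 205.74068975]
 [  0.           0.           1.        ]] [ 0.54689606  2.5631451  -1.31968185] [0.56357746 0.01502363 1.35730911]
{'t': 0.1, 'joint_pos': array([61.03693351, 40.50802205, -1.58192484, 85.07922477,  1.25979224,
       54.48288212, -4.32567158]), 'dq': array([ 0.0779237 , -0.084997  , -0.05075511,  0.00980362,  0.07898601,
        0.07451877,  0.03869306]), 'joint_torque': array([ 1.77302431e-03, -8.84293771e+01,  1.23649210e+00, -2.36460131e+01,
        1.70050253e-02,  4.95109547e-03, -9.77390278e-05]), 'eef_pos': array([ 0.25712982, -0.51406075,  0.23090796]), 'tcp_rot': array([-1.79947188e+02,  1.21126595e-03,  2.65731810e+01]), 'contact_force': array([0.13817394, 0.583489  , 0.04831246]), 'moment': array([-0.00947487,  0.02163559, -0.04237732]), 'finger_force': 0.0, 'grip_width': 0.996956762451093}
```

View pics/top0.png

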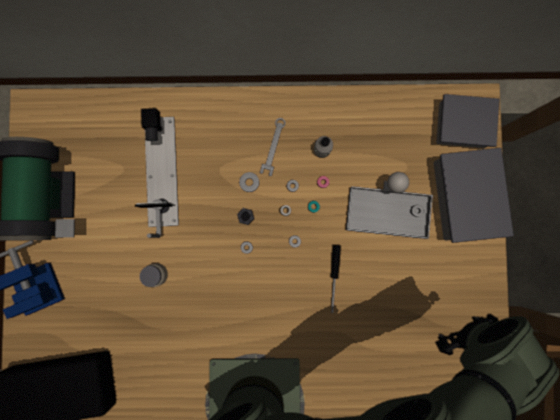

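View pics/scene0.png

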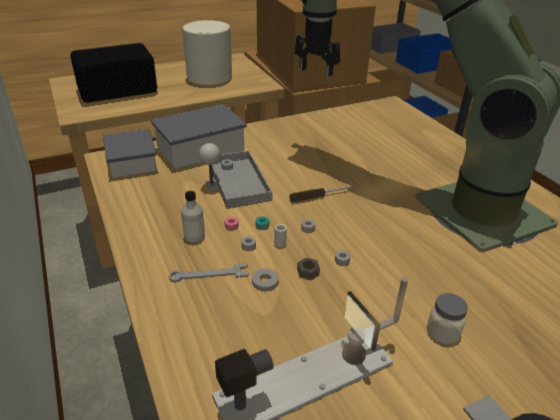

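Top view: the grey rings at (292,185), (294,241) and (246,247) look like collars. (285,210) is the tube, which stands tall in the scene view at (280,236). (249,182) is the wide flange, (246,216) the nut, and (323,182) and (313,206) are the pink and turquoise look-alikes. I'll confirm in an enlarged crop and measure.

```bash
cat >h.py <<'E'
import numpy as np,cv2
def pt(s,u,v,z):
    R=cv2.Rodrigues(np.array(s["rvec"],float))[0];t=np.array(s["tvec"],float).ravel();K=np.array(s["camera_matrix"])
    d=R.T@np.linalg.inv(K)@[u,v,1.];c=-R.T@t
    return c+d*(z-c[2])/d[2]
def px(s,P):
    return cv2.projectPoints(np.array(P,float).reshape(-1,1,3),np.array(s["rvec"],float),np.array(s["tvec"],float),np.array(s["camera_matrix"]),None)[0][:,0]
E
python3 - <<'E'
import pickle,cv2
from h import *
d=pickle.load(open("s0.pkl","rb"));s=d["top"]
a=s["img"][:,:,::-1]
c=cv2.resize(a[90:290,130:440],None,fx=2.55,fy=2.55,interpolation=cv2.INTER_CUBIC);cv2.imwrite("pics/c1.png",c)
for n,u,v,z in [("cA",292,185,.018),("cB",294,241,.018),("cC",246,247,.018),("c0",417,211,.022),("tube",285,210,.05),("ball",398,182,.105),("nut",246,216,.02),("jar",152,275,.08)]: print(n,pt(s,u,v,z).round(4))
E
```

```text
cA [ 0.64   -0.1165  0.018 ]
cB [ 0.4737 -0.1206  0.018 ]
cC [0.4572 0.0213 0.018 ]
c0 [ 0.5587 -0.484   0.022 ]
tube [ 0.5636 -0.0949  0.05  ]
ball [ 0.6354 -0.4111  0.105 ]
nut [0.5488 0.0207 0.02  ]
jar [0.3815 0.2823 0.08  ]
```

View pics/c1.png

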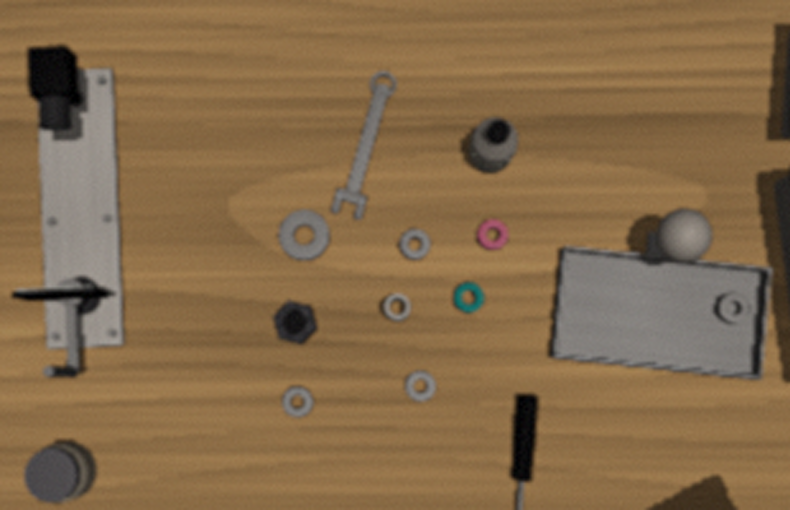

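```bash
python3 - <<'E'
import pickle,cv2
from h import *
d=pickle.load(open("s0.pkl","rb"));s=d["top"];q=d["scene"]
f=lambda u,v:(130+u/2.55-.3,90+v/2.55-.3)
P=lambda n,u,v,z:print(n,pt(s,*f(u,v),z).round(4))
for i,(u,v) in enumerate([(563,248),(768,268),(762,377),(553,355)]): P(f"tray{i}",u,v,.03)
P("ball",684,237,.105);P("c0",733,307,.022);P("A",414,243,.018);P("B",420,385,.018);P("C",297,401,.018)
for i,(u,v) in enumerate([(112,70),(122,343),(48,345)]): P(f"plate{i}",u,v,.012)
P("mirL",14,294,.138);P("mirR",113,292,.138);P("pin",62,370,.17);P("lensfront",53,128,.105)
print("scene ball",pt(q,209,153.5,.105),"pin",pt(q,403.5,281,.17))
a=q["img"][260:410,205:415,::-1];a=cv2.resize(a,None,fx=3.8,fy=3.8,interpolation=cv2.INTER_CUBIC)
b=s["img"][100:250,130:190,::-1];b=cv2.resize(b,(230,570),interpolation=cv2.INTER_CUBIC)
c=np.zeros((570,800,3),np.uint8);a=a[:,:570] if 0 else cv2.resize(a,(560,400));c[:400,:560]=a;c[:,570:]=b;cv2.imwrite("pics/c2.png",c)
E
```

```text
tray0 [ 0.631  -0.2885  0.03  ]
tray1 [ 0.6055 -0.5238  0.03  ]
tray2 [ 0.4803 -0.5132  0.03  ]
tray3 [ 0.5076 -0.2747  0.03  ]
ball [ 0.6336 -0.4109  0.105 ]
c0 [ 0.5613 -0.4845  0.022 ]
A [ 0.64   -0.1166  0.018 ]
B [ 0.4746 -0.1218  0.018 ]
C [0.4574 0.0208 0.018 ]
plate0 [0.8507 0.2393 0.012 ]
plate1 [0.5266 0.2256 0.012 ]
plate2 [0.5251 0.3124 0.012 ]
mirL [0.5757 0.3145 0.138 ]
mirR [0.5768 0.2081 0.138 ]
pin [0.4934 0.2536 0.17  ]
lensfront [0.7623 0.2833 0.105 ]
scene ball [ 0.63480034 -0.41398899  0.105     ] pin [0.4951849  0.27076073 0.17      ]
```

View pics/c2.png

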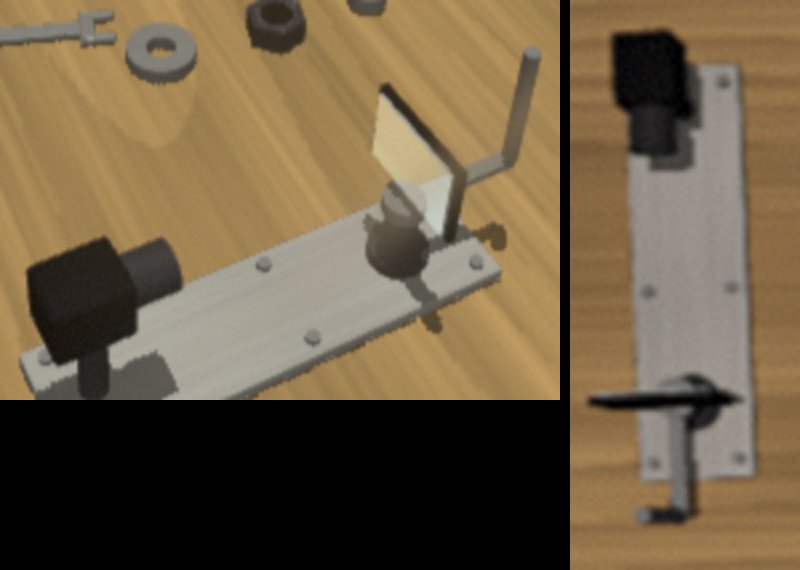

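The crop shows the pin's top at the left end of its dark bar, near top pixel (148,235), so the pin is at about (0.494, 0.270). The lens, plate and tray checks agree within a few mm. The three plain rings A, B and C match the collars in size and colour. I'll use B and C because they have the most free space around them.

```bash
python3 -m crank '[{"gripper":0.7,"offset":[0,0,0],"rotation":[0,0,0.232]},{"gripper":0.7,"offset":[0,0,0],"rotation":[0,0,0.232]},{"gripper":0.7,"offset":[0,0,0],"rotation":[0,0,0.232]},{"gripper":0.7,"offset":[0,0,0],"rotation":[0,0,0.232]},{"gripper":0.7,"offset":[0.55,-0.98,0],"rotation":[0,0,0]},{"gripper":0.7,"offset":[0.55,-0.98,0],"rotation":[0,0,0]},{"gripper":0.7,"offset":[0.55,-0.98,0],"rotation":[0,0,0]},{"gripper":0.7,"offset":[0.55,-0.98,0],"rotation":[0,0,0]},{"gripper":0.7,"offset":[0.55,-0.98,0],"rotation":[0,0,0]},{"gripper":0.7,"offset":[0.55,-0.98,0],"rotation":[0,0,0]},{"gripper":0.7,"offset":[0.55,-0.98,0],"rotation":[0,0,0]},{"gripper":0.7,"offset":[0.55,-0.98,0],"rotation":[0,0,0]}]' 30
python3 -m crank '[{"gripper":0.7,"offset":[0.55,-0.98,0],"rotation":[0,0,0]},{"gripper":0.7,"offset":[0.55,-0.98,0],"rotation":[0,0,0]},{"gripper":0.7,"offset":[0.55,-0.98,0],"rotation":[0,0,0]},{"gripper":0.7,"offset":[0.55,-0.98,0],"rotation":[0,0,0]},{"gripper":0.7,"offset":[0.55,-0.98,0],"rotation":[0,0,0]},{"gripper":0.7,"offset":[0.55,-0.98,0],"rotation":[0,0,0]},{"gripper":0.7,"offset":[0.55,-0.98,0],"rotation":[0,0,0]},{"gripper":0.7,"offset":[0.55,-0.98,0],"rotation":[0,0,0]},{"gripper":0.7,"offset":[0.55,-0.98,0.5],"rotation":[0,0,0]},{"gripper":0.7,"offset":[0.55,-0.98,0.5],"rotation":[0,0,0]},{"gripper":0.7,"offset":[0,0,0.5],"rotation":[0,0,0]},{"gripper":0.7,"offset":[0,0,0],"rotation":[0,0,0]}]'
```

```text
t: 1.3
eef_pos: [0.3456, -0.3566, 0.2311]
tcp_rot: [-180.0, 0.0, -0.0]
contact_force: [1.3, 0.1, 0.0]
grip_width: 0.703
finger_force: 0.0
t: 2.5
eef_pos: [0.4547, -0.1613, 0.2003]
tcp_rot: [-180.0, 0.1, 0.0]
contact_force: [-0.0, -0.4, 0.5]
grip_width: 0.701
finger_force: 0.0
```

```bash
python3 -m crank '[{"gripper":0.7,"offset":[0.5,-0.98,0],"rotation":[0,0,0]},{"gripper":0.7,"offset":[0.5,-0.98,0],"rotation":[0,0,0]},{"gripper":0.7,"offset":[0,0,1],"rotation":[0,0,0]},{"gripper":0.7,"offset":[0,0,1],"rotation":[0,0,0]},{"gripper":0.7,"offset":[0,0,1],"rotation":[0,0,0]},{"gripper":0.7,"offset":[0,0,1],"rotation":[0,0,0]},{"gripper":0.7,"offset":[0,0,0],"rotation":[0,0,0]}]'
python3 - <<'E'
from cell import robot,eyes
import cv2
from h import *
s=eyes.snapshot("wrist");g=cv2.cvtColor(s["img"],cv2.COLOR_RGB2GRAY)
cv2.imwrite("pics/w1.png",s["img"][:,:,::-1])
print(px(s,[[.4746,-.1218,.018]]))
E
```

```text
t: 3.2
eef_pos: [0.4743, -0.123, 0.12]
tcp_rot: [-180.0, 0.2, -0.1]
contact_force: [-0.9, -0.5, 1.2]
grip_width: 0.698
finger_force: 0.0
[[279.12566313 205.80255425]]
```

View pics/w1.png

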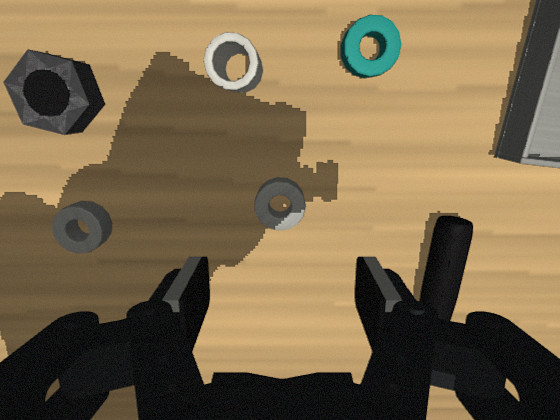

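The wrist view shows collar B at (280,204), where (279,206) was predicted, and collar C at (81,227). The tube is at (235,62) and the turquoise ring at (372,46). Descending on B.

```bash
python3 -m crank '[{"gripper":0.7,"offset":[0,0,1],"rotation":[0,0,0]},{"gripper":0.7,"offset":[0,0,1],"rotation":[0,0,0]},{"gripper":0.7,"offset":[0,0,1],"rotation":[0,0,0]},{"gripper":0.7,"offset":[0,0,1],"rotation":[0,0,0]},{"gripper":0.7,"offset":[0,0,1],"rotation":[0,0,0]},{"gripper":0.7,"offset":[0,0,0.8],"rotation":[0,0,0]},{"gripper":0.3,"offset":[0,0,0],"rotation":[0,0,0]},{"gripper":0.3,"offset":[0,0,0],"rotation":[0,0,0]},{"gripper":0.3,"offset":[0,0,0],"rotation":[0,0,0]},{"gripper":0.3,"offset":[0,0,0],"rotation":[0,0,0]},{"gripper":0.3,"offset":[0,0,0],"rotation":[0,0,0]},{"gripper":0.3,"offset":[0,0,0],"rotation":[0,0,0]}]' 40
```

```text
t: 4.45
eef_pos: [0.4759, -0.1226, 0.0065]
tcp_rot: [180.0, -0.1, -0.0]
contact_force: [-0.6, -0.8, 12.3]
grip_width: 0.392
finger_force: 41.3
```

```bash
python3 -m crank '[{"gripper":0.3,"offset":[0,0,-1],"rotation":[0,0,0]},{"gripper":0.3,"offset":[0,0,-1],"rotation":[0,0,0]},{"gripper":0.3,"offset":[0,0,-1],"rotation":[0,0,0]},{"gripper":0.3,"offset":[0,0,-1],"rotation":[0,0,0]},{"gripper":0.3,"offset":[0,0,-1],"rotation":[0,0,0]},{"gripper":0.3,"offset":[0.31,0.95,0],"rotation":[0,0,0]},{"gripper":0.3,"offset":[0.31,0.95,0],"rotation":[0,0,0]},{"gripper":0.3,"offset":[0.31,0.95,0],"rotation":[0,0,0]},{"gripper":0.3,"offset":[0.31,0.95,0],"rotation":[0,0,0]},{"gripper":0.3,"offset":[0.31,0.95,0],"rotation":[0,0,0]},{"gripper":0.3,"offset":[0.31,0.95,0],"rotation":[0,0,0]},{"gripper":0.3,"offset":[0.31,0.95,0],"rotation":[0,0,0]}]'
python3 -m crank '[{"gripper":0.3,"offset":[0.31,0.95,0],"rotation":[0,0,0]},{"gripper":0.3,"offset":[0.31,0.95,0],"rotation":[0,0,0]},{"gripper":0.3,"offset":[0.31,0.95,0],"rotation":[0,0,0]},{"gripper":0.3,"offset":[0.31,0.95,0],"rotation":[0,0,0]},{"gripper":0.3,"offset":[0,0,0],"rotation":[0,0,0]},{"gripper":0.3,"offset":[0,0,0],"rotation":[0,0,0]}]'
```

```text
t: 5.65
eef_pos: [0.5189, -0.2562, 0.1061]
tcp_rot: [180.0, -0.0, -0.0]
contact_force: [-0.0, -1.3, -1.6]
grip_width: 0.388
finger_force: 40.5
t: 6.25
eef_pos: [0.5433, -0.3313, 0.1057]
tcp_rot: [-180.0, -0.0, -0.0]
contact_force: [0.0, -0.4, -1.6]
grip_width: 0.388
finger_force: 40.5
```

```bash
python3 -m crank '[{"gripper":0.3,"offset":[0,0,1],"rotation":[0,0,0]},{"gripper":0.3,"offset":[0,0,1],"rotation":[0,0,0]},{"gripper":0.3,"offset":[0,0,1],"rotation":[0,0,0]},{"gripper":0.3,"offset":[0,0,1],"rotation":[0,0,0]},{"gripper":0.3,"offset":[0,0,0.65],"rotation":[0,0,0]},{"gripper":0.3,"offset":[0,0,0],"rotation":[0,0,0]},{"gripper":0.6,"offset":[0,0,0],"rotation":[0,0,0]},{"gripper":0.6,"offset":[0,0,0],"rotation":[0,0,0]},{"gripper":0.6,"offset":[0,0,0],"rotation":[0,0,0]},{"gripper":0.6,"offset":[0,0,-1],"rotation":[0,0,0]},{"gripper":0.6,"offset":[0,0,-1],"rotation":[0,0,0]},{"gripper":0.6,"offset":[0,0,-1],"rotation":[0,0,0]}]'
python3 -m crank '[{"gripper":0.6,"offset":[0,0,-1],"rotation":[0,0,0]},{"gripper":0.6,"offset":[0,0,-1],"rotation":[0,0,0]},{"gripper":0.6,"offset":[-0.23,-0.95,0],"rotation":[0,0,0]},{"gripper":0.6,"offset":[-0.23,-0.95,0],"rotation":[0,0,0]},{"gripper":0.6,"offset":[-0.23,-0.95,0],"rotation":[0,0,0]},{"gripper":0.6,"offset":[-0.23,-0.95,0],"rotation":[0,0,0]},{"gripper":0.6,"offset":[-0.23,-0.95,0],"rotation":[0,0,0]},{"gripper":0.6,"offset":[-0.23,-0.95,0],"rotation":[0,0,0]},{"gripper":0.6,"offset":[-0.23,-0.95,0],"rotation":[0,0,0]},{"gripper":0.6,"offset":[-0.23,-0.95,0],"rotation":[0,0,0]},{"gripper":0.6,"offset":[-0.23,-0.95,0],"rotation":[0,0,0]},{"gripper":0.6,"offset":[-0.23,-0.95,0],"rotation":[0,0,0]}]'
```

```text
t: 7.45
eef_pos: [0.5435, -0.3313, 0.0734]
tcp_rot: [180.0, -0.0, -0.0]
contact_force: [-0.5, -0.3, 0.4]
grip_width: 0.597
finger_force: 0.0
t: 8.65
eef_pos: [0.4974, -0.1406, 0.1128]
tcp_rot: [180.0, -0.0, -0.0]
contact_force: [0.3, -0.2, 0.5]
grip_width: 0.602
finger_force: 0.0
```

```bash
python3 -m crank '[{"gripper":0.7,"offset":[-0.22,-0.9,0],"rotation":[0,0,0]},{"gripper":0.7,"offset":[-0.22,-0.9,0],"rotation":[0,0,0]},{"gripper":0.7,"offset":[-0.22,-0.9,0],"rotation":[0,0,0]},{"gripper":0.7,"offset":[-0.22,-0.9,0],"rotation":[0,0,0]},{"gripper":0.7,"offset":[-0.22,-0.9,0],"rotation":[0,0,0]},{"gripper":0.7,"offset":[-0.22,-0.9,0],"rotation":[0,0,0]},{"gripper":0.7,"offset":[-0.22,-0.9,0],"rotation":[0,0,0]},{"gripper":0.7,"offset":[-0.22,-0.9,0],"rotation":[0,0,0]},{"gripper":0.7,"offset":[-0.22,-0.9,0],"rotation":[0,0,0]},{"gripper":0.7,"offset":[0,0,0],"rotation":[0,0,0]},{"gripper":0.7,"offset":[0,0,0],"rotation":[0,0,0]}]'
python3 - <<'E'
from cell import robot,eyes
import cv2
from h import *
s=eyes.snapshot("wrist")
cv2.imwrite("pics/w2.png",s["img"][:,:,::-1])
print(px(s,[[.4574,.0208,.018]]))
t=eyes.snapshot("top")["img"][170:250,330:440,::-1]
c=np.zeros((420,790,3),np.uint8);c[:,:450]=s["img"][:,60:510,::-1];c[:240,460:]=cv2.resize(t,(330,240),interpolation=cv2.INTER_CUBIC);cv2.imwrite("pics/w2b.png",c)
import pickle;pickle.dump(s,open("w2.pkl","wb"))
E
```

```text
t: 9.75
eef_pos: [0.4582, 0.0207, 0.1126]
tcp_rot: [-180.0, -0.0, 0.0]
contact_force: [0.4, 0.0, 0.3]
grip_width: 0.706
finger_force: 0.0
[[280.62734615 210.80139638]]
```

View pics/w2b.png

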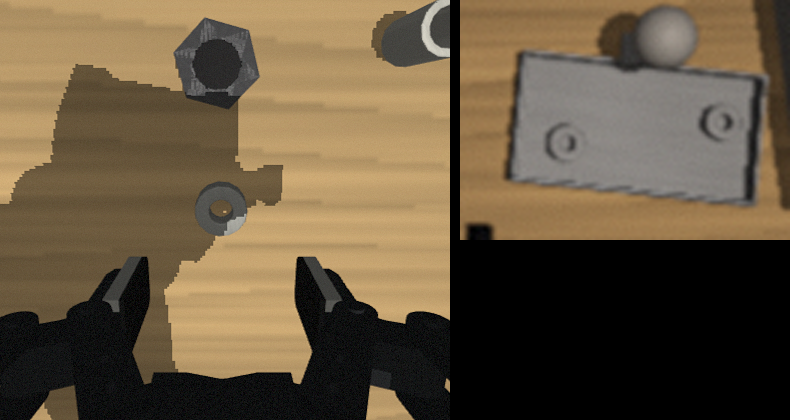

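Two collars now lie flat in the tray. Collar C is at wrist pixel (281,208), where (281,211) was predicted. Descending 106 mm on C.

```bash
python3 -m crank '[{"gripper":0.7,"offset":[0.05,0,1],"rotation":[0,0,0]},{"gripper":0.7,"offset":[0,0,1],"rotation":[0,0,0]},{"gripper":0.7,"offset":[0,0,1],"rotation":[0,0,0]},{"gripper":0.7,"offset":[0,0,1],"rotation":[0,0,0]},{"gripper":0.7,"offset":[0,0,1],"rotation":[0,0,0]},{"gripper":0.7,"offset":[0,0,0.3],"rotation":[0,0,0]},{"gripper":0.3,"offset":[0,0,0],"rotation":[0,0,0]},{"gripper":0.3,"offset":[0,0,0],"rotation":[0,0,0]},{"gripper":0.3,"offset":[0,0,0],"rotation":[0,0,0]},{"gripper":0.3,"offset":[0,0,0],"rotation":[0,0,0]},{"gripper":0.3,"offset":[0,0,0],"rotation":[0,0,0]},{"gripper":0.3,"offset":[0,0,0],"rotation":[0,0,0]}]' 40
```

```text
t: 11.05
eef_pos: [0.4593, 0.0206, 0.0072]
tcp_rot: [180.0, -0.1, -0.0]
contact_force: [-1.8, -0.6, 10.8]
grip_width: 0.404
finger_force: 40.8
```

```bash
python3 -m crank '[{"gripper":0.3,"offset":[0,0,-1],"rotation":[0,0,0]},{"gripper":0.3,"offset":[0,0,-1],"rotation":[0,0,0]},{"gripper":0.3,"offset":[0,0,-1],"rotation":[0,0,0]},{"gripper":0.3,"offset":[0,0,-1],"rotation":[0,0,0]},{"gripper":0.3,"offset":[0,0,-1],"rotation":[0,0,0]},{"gripper":0.3,"offset":[0.16,0.95,0],"rotation":[0,0,0]},{"gripper":0.3,"offset":[0.16,0.95,0],"rotation":[0,0,0]},{"gripper":0.3,"offset":[0.16,0.95,0],"rotation":[0,0,0]},{"gripper":0.3,"offset":[0.16,0.95,0],"rotation":[0,0,0]},{"gripper":0.3,"offset":[0.16,0.95,0],"rotation":[0,0,0]},{"gripper":0.3,"offset":[0.16,0.95,0],"rotation":[0,0,0]},{"gripper":0.3,"offset":[0.16,0.95,0],"rotation":[0,0,0]}]'
python3 -m crank '[{"gripper":0.3,"offset":[0.16,0.95,0],"rotation":[0,0,0]},{"gripper":0.3,"offset":[0.16,0.95,0],"rotation":[0,0,0]},{"gripper":0.3,"offset":[0.16,0.95,0],"rotation":[0,0,0]},{"gripper":0.3,"offset":[0.16,0.95,0],"rotation":[0,0,0]},{"gripper":0.3,"offset":[0.16,0.95,0],"rotation":[0,0,0]},{"gripper":0.3,"offset":[0.16,0.95,0],"rotation":[0,0,0]},{"gripper":0.3,"offset":[0.16,0.95,0],"rotation":[0,0,0]},{"gripper":0.3,"offset":[0.16,0.95,0],"rotation":[0,0,0]},{"gripper":0.3,"offset":[0.16,0.95,0],"rotation":[0,0,0]},{"gripper":0.3,"offset":[0.16,0.95,0],"rotation":[0,0,0]},{"gripper":0.3,"offset":[0,0,0],"rotation":[0,0,0]},{"gripper":0.3,"offset":[0,0,0],"rotation":[0,0,0]}]'
```

```text
t: 12.25
eef_pos: [0.4815, -0.113, 0.1068]
tcp_rot: [180.0, -0.0, -0.0]
contact_force: [0.1, 0.3, -1.4]
grip_width: 0.399
finger_force: 40.4
t: 13.45
eef_pos: [0.5132, -0.3021, 0.1065]
tcp_rot: [-180.0, -0.0, -0.0]
contact_force: [0.0, 0.8, -1.7]
grip_width: 0.401
finger_force: 40.4
```

```bash
python3 -m crank '[{"gripper":0.3,"offset":[0.18,0.95,0],"rotation":[0,0,0]},{"gripper":0.3,"offset":[0.18,0.95,0],"rotation":[0,0,0]},{"gripper":0.3,"offset":[0.18,0.95,0],"rotation":[0,0,0]},{"gripper":0.3,"offset":[0.18,0.95,0],"rotation":[0,0,0]},{"gripper":0.3,"offset":[0.18,0.95,0],"rotation":[0,0,0]},{"gripper":0.3,"offset":[0,0,0],"rotation":[0,0,0]},{"gripper":0.3,"offset":[0,0,1],"rotation":[0,0,0]},{"gripper":0.3,"offset":[0,0,1],"rotation":[0,0,0]},{"gripper":0.3,"offset":[0,0,1],"rotation":[0,0,0]},{"gripper":0.3,"offset":[0,0,1],"rotation":[0,0,0]},{"gripper":0.3,"offset":[0,0,0.65],"rotation":[0,0,0]},{"gripper":0.3,"offset":[0,0,0],"rotation":[0,0,0]}]'
python3 -m crank '[{"gripper":0.6,"offset":[0,0,0],"rotation":[0,0,0]},{"gripper":0.6,"offset":[0,0,0],"rotation":[0,0,0]},{"gripper":0.6,"offset":[0,0,0],"rotation":[0,0,0]},{"gripper":0.6,"offset":[0,0,-1],"rotation":[0,0,0]},{"gripper":0.6,"offset":[0,0,-1],"rotation":[0,0,0]},{"gripper":0.6,"offset":[0,0,-1],"rotation":[0,0,0]},{"gripper":0.6,"offset":[0,0,-1],"rotation":[0,0,0]},{"gripper":0.6,"offset":[0,0,-1],"rotation":[0,0,0]},{"gripper":0.6,"offset":[0,0,-1],"rotation":[0,0,0]},{"gripper":0.6,"offset":[0,0,-1],"rotation":[0,0,0]},{"gripper":0.6,"offset":[0,0,-1],"rotation":[0,0,0]},{"gripper":0.6,"offset":[0,0,0],"rotation":[0,0,0]}]'
python3 - <<'E'
from cell import robot,eyes
import cv2,pickle
from h import *
s=eyes.snapshot("wrist");pickle.dump(s,open("w3.pkl","wb"))
t=eyes.snapshot("top")
c=np.zeros((560,800,3),np.uint8);c[:420,:560]=s["img"][:,:,::-1];c[420:560,:]=0
c[420:,:400]=cv2.resize(t["img"][160:244,240:480,::-1],(400,140));cv2.imwrite("pics/w3.png",c)
print(px(s,[[.634,-.411,.105],[.556,-.4,.03]]))
E
```

```text
t: 14.65
eef_pos: [0.531, -0.3961, 0.0122]
tcp_rot: [-179.9, 0.1, 0.0]
contact_force: [0.1, 0.9, -1.0]
grip_width: 0.401
finger_force: 41.1
t: 15.85
eef_pos: [0.532, -0.398, 0.1764]
tcp_rot: [179.9, -0.2, -0.0]
contact_force: [0.9, -1.0, -0.3]
grip_width: 0.599
finger_force: 0.0
[[304.31653932  38.55438937]
 [283.00347022 162.91910117]]
```

View pics/w3.png

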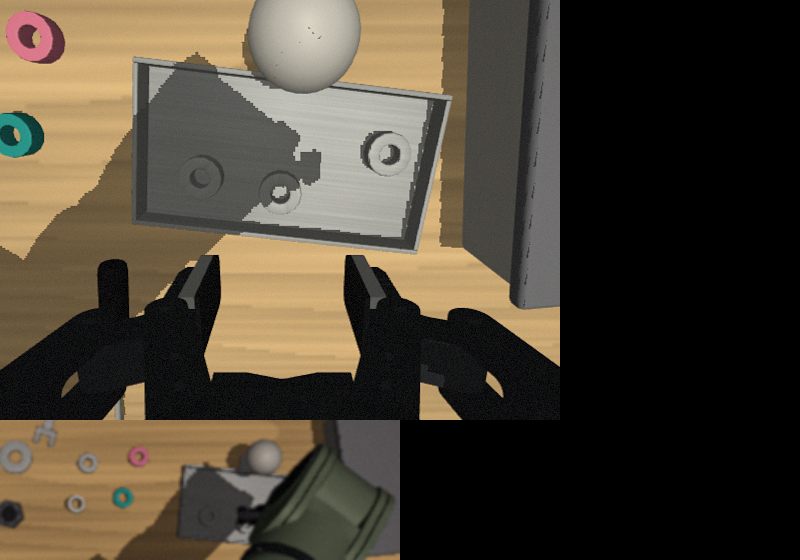

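Three collars lie in the tray, at wrist pixels (201,177), (280,192) and (386,154). The ball is at (305,37), where (304,38.6) was predicted, so its position is confirmed. Heading for the rig.

```bash
python3 -m crank '[{"gripper":0.6,"offset":[-0.05,-0.8,-0.6],"rotation":[0,0,0]},{"gripper":0.6,"offset":[-0.05,-0.8,-0.6],"rotation":[0,0,0]},{"gripper":0.6,"offset":[-0.05,-0.8,-0.6],"rotation":[0,0,0]},{"gripper":0.6,"offset":[-0.05,-0.8,-0.6],"rotation":[0,0,0]},{"gripper":0.6,"offset":[-0.05,-0.8,-0.6],"rotation":[0,0,0]},{"gripper":0.6,"offset":[-0.05,-0.8,-0.6],"rotation":[0,0,0]},{"gripper":0.6,"offset":[-0.05,-1,0],"rotation":[0,0,0]},{"gripper":0.6,"offset":[-0.05,-1,0],"rotation":[0,0,0]},{"gripper":0.6,"offset":[-0.05,-1,0],"rotation":[0,0,0]},{"gripper":0.6,"offset":[-0.05,-1,0],"rotation":[0,0,0]},{"gripper":0.6,"offset":[-0.05,-1,0],"rotation":[0,0,0]},{"gripper":0.6,"offset":[-0.05,-1,0],"rotation":[0,0,0]}]'
python3 -m crank '[{"gripper":0.6,"offset":[-0.05,-1,0],"rotation":[0,0,0]},{"gripper":0.6,"offset":[-0.05,-1,0],"rotation":[0,0,0]},{"gripper":0.6,"offset":[-0.05,-1,0],"rotation":[0,0,0]},{"gripper":0.6,"offset":[-0.05,-1,0],"rotation":[0,0,0]},{"gripper":0.6,"offset":[-0.05,-1,0],"rotation":[0,0,0]},{"gripper":0.6,"offset":[-0.05,-1,0],"rotation":[0,0,0]},{"gripper":0.6,"offset":[-0.05,-1,0],"rotation":[0,0,0]},{"gripper":0.6,"offset":[-0.05,-1,0],"rotation":[0,0,0]},{"gripper":0.6,"offset":[-0.05,-1,0],"rotation":[0,0,0]},{"gripper":0.6,"offset":[-0.05,-1,0],"rotation":[0,0,0]},{"gripper":0.6,"offset":[-0.05,-1,0],"rotation":[0,0,0]},{"gripper":0.6,"offset":[-0.05,-1,0],"rotation":[0,0,0]}]'
python3 -m crank '[{"gripper":0.6,"offset":[0,-1,0],"rotation":[0,0,0]},{"gripper":0.6,"offset":[0,-1,0],"rotation":[0,0,0]},{"gripper":0.6,"offset":[0,-1,0],"rotation":[0,0,0]},{"gripper":0.6,"offset":[0,-1,0],"rotation":[0,0,0]},{"gripper":0.6,"offset":[0,-1,0],"rotation":[0,0,0]},{"gripper":0.6,"offset":[0,-1,0],"rotation":[0,0,0]},{"gripper":0.6,"offset":[0,-1,0],"rotation":[0,0,0]},{"gripper":0.6,"offset":[0,0,0],"rotation":[0,0,0]},{"gripper":0.6,"offset":[0,0,0],"rotation":[0,0,0]}]'
python3 - <<'E'
from cell import robot,eyes
import cv2,pickle
from h import *
s=eyes.snapshot("wrist");pickle.dump(s,open("w4.pkl","wb"));cv2.imwrite("pics/w4.png",cv2.resize(s["img"][:,:,::-1],(800,600),interpolation=cv2.INTER_CUBIC))
R=cv2.Rodrigues(np.array(s["rvec"]))[0];print(-R.T@np.ravel(s["tvec"]),R)
E
```

```text
t: 17.15
eef_pos: [0.5191, -0.1798, 0.2459]
tcp_rot: [-180.0, -0.0, -0.0]
contact_force: [0.4, -0.3, -0.1]
grip_width: 0.602
finger_force: 0.0
t: 18.35
eef_pos: [0.5069, 0.0601, 0.2459]
tcp_rot: [-180.0, -0.0, -0.0]
contact_force: [0.1, 0.7, -0.0]
grip_width: 0.6
finger_force: 0.0
t: 19.25
eef_pos: [0.5069, 0.199, 0.2457]
tcp_rot: [180.0, -0.0, 0.0]
contact_force: [1.0, -0.7, -0.6]
grip_width: 0.598
finger_force: 0.0
[0.57455414 0.1984103  0.38807652] [[-1.04123033e-03 -9.99999107e-01  8.37456148e-04]
 [-9.63364681e-01  1.22768471e-03  2.68192064e-01]
 [-2.68192853e-01 -5.27525964e-04 -9.63365100e-01]]
```

View pics/w4.png

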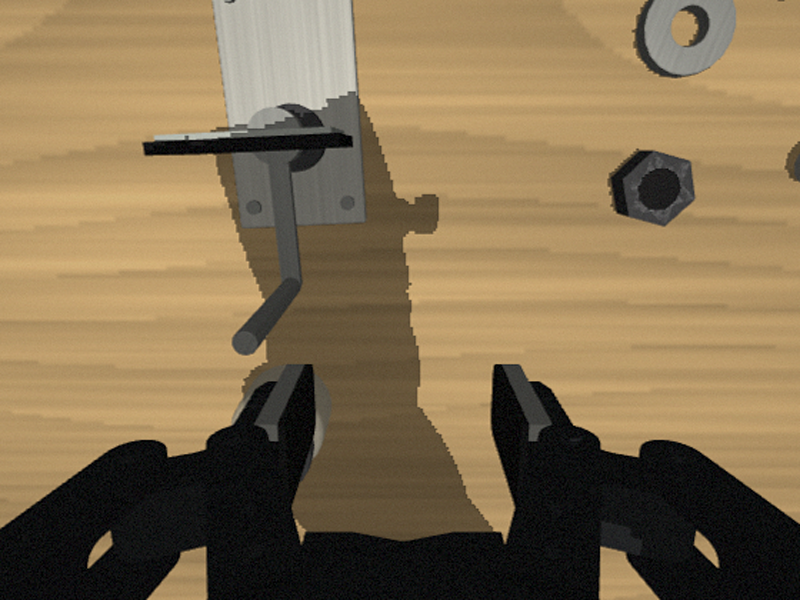

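```bash
python3 - <<'E'
import pickle
from h import *
s=pickle.load(open("w4.pkl","rb"))
k=560/800
for n,u,v,z in [("pintop",245,342,.17),("pinbase",291,285,.072),("plEndL",240,228,.012),("plEndR",366,222,.012),("plR0",354,0,.012),("plR1",357,80,.012),("plL0",215,0,.012),("mirL",144,143,.138),("mirR",352,135,.138),("screwL",254,207,.012),("screwR",347,202,.012),("nut",652,187,.02)]:
    print(n,pt(s,u*k,v*k,z).round(4))
E
```

```text
pintop [0.4929 0.2678 0.17  ]
pinbase [0.4938 0.2674 0.072 ]
plEndL [0.5206 0.3146 0.012 ]
plEndR [0.5248 0.2243 0.012 ]
plR0 [0.6671 0.2292 0.012 ]
plR1 [0.6193 0.2284 0.012 ]
plL0 [0.6671 0.3183 0.012 ]
mirL [0.5776 0.3162 0.138 ]
mirR [0.581  0.2212 0.138 ]
screwL [0.5355 0.3034 0.012 ]
screwR [0.539  0.2374 0.012 ]
nut [0.5497 0.0268 0.02  ]
```

The wrist view shows the pin top at (245,342) of the 800x600 picture, which gives (0.493, 0.268). That is consistent with its base and with the rig yaw of about 2.3°. Aligning over it and descending.

```bash
python3 -m crank '[{"gripper":0.6,"offset":[-0.17,-0.86,0],"rotation":[0,0,0]},{"gripper":0.6,"offset":[-0.17,-0.86,0],"rotation":[0,0,0]},{"gripper":0.6,"offset":[-0.17,-0.86,0],"rotation":[0,0,0]},{"gripper":0.6,"offset":[-0.17,-0.86,0],"rotation":[0,0,0]},{"gripper":0.6,"offset":[0,0,0],"rotation":[0,0,-0.08]},{"gripper":0.6,"offset":[0,0,0],"rotation":[0,0,0]},{"gripper":0.6,"offset":[0,0,1],"rotation":[0,0,0]},{"gripper":0.6,"offset":[0,0,1],"rotation":[0,0,0]},{"gripper":0.6,"offset":[0,0,0],"rotation":[0,0,0]}]'
python3 - <<'E'
from cell import robot,eyes
import cv2,pickle
from h import *
s=eyes.snapshot("wrist");pickle.dump(s,open("w5.pkl","wb"));cv2.imwrite("pics/w5.png",cv2.resize(s["img"][:,:,::-1],(800,600),interpolation=cv2.INTER_CUBIC))
E
```

```text
t: 20.2
eef_pos: [0.4932, 0.2666, 0.2037]
tcp_rot: [179.9, 0.2, 2.2]
contact_force: [0.1, 0.3, 0.2]
grip_width: 0.602
finger_force: 0.0
```

View pics/w5.png

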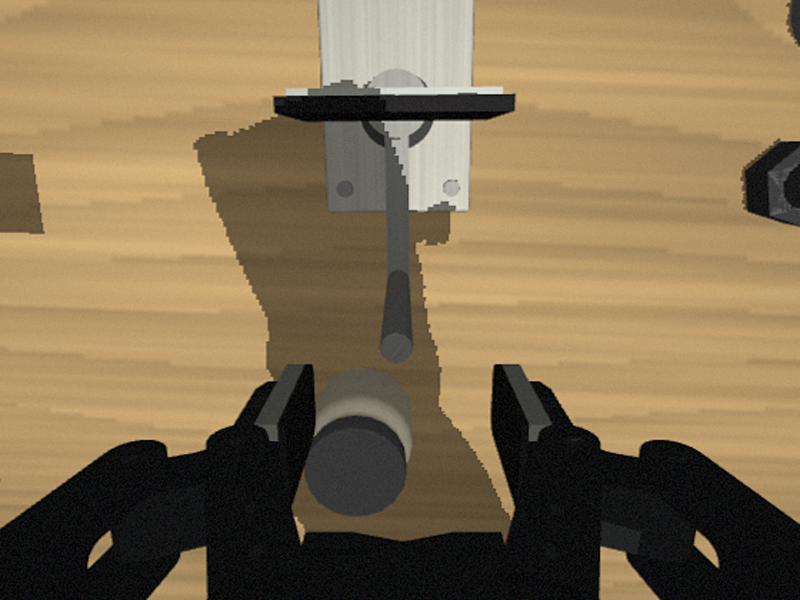

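```bash
python3 - <<'E'
import pickle
from h import *
s=pickle.load(open("w5.pkl","rb"))
k=560/800
P={}
for n,u,v,z in [("pintop",397,345.5,.17),("endL",330,211,.012),("endR",469,211,.012),("L0",317.5,0,.012),("R0",472.5,0,.012),("mirL",274,97,.138),("mirR",515,95,.138),("mirLb",274,119,.08),("mirRb",515,118,.08)]:
    P[n]=pt(s,u*k,v*k,z);print(n,P[n].round(4))
y=np.radians(2.2);ex=np.array([np.cos(y),np.sin(y)]);ey=np.array([-ex[1],ex[0]])
for n in P: print(n,(P[n][:2]@ex).round(4),(P[n][:2]@ey).round(4))
for pin in ([.4933,.2677],):
  for yaw in (2.,2.2,2.4):
    r=np.radians(yaw);ax=np.array(pin)+.09*np.array([np.cos(r),np.sin(r)]);b=np.array([.635,-.411])-ax
    a=(yaw-np.degrees(np.arctan2(b[1],b[0])))/2;t=np.radians(180+yaw-a);print(ax,a,ax+.09*np.array([np.cos(t),np.sin(t)]))
E
python3 -m crank '[{"gripper":0.6,"offset":[0,0,1],"rotation":[0,0,0]},{"gripper":0.6,"offset":[0,0,1],"rotation":[0,0,0]},{"gripper":0.6,"offset":[0,0,1],"rotation":[0,0,0]},{"gripper":0.6,"offset":[0,0,0.9],"rotation":[0,0,0]},{"gripper":0.3,"offset":[0,0,0],"rotation":[0,0,0]},{"gripper":0.2,"offset":[0,0,0],"rotation":[0,0,0]},{"gripper":0.1,"offset":[0,0,0],"rotation":[0,0,0]},{"gripper":0,"offset":[0,0,0],"rotation":[0,0,0]},{"gripper":0,"offset":[0,0,0],"rotation":[0,0,0]},{"gripper":0,"offset":[0,0,0],"rotation":[0,0,0]},{"gripper":0,"offset":[0,0,0],"rotation":[0,0,0]},{"gripper":0,"offset":[0,0,0],"rotation":[0,0,0]}]' 40
```

```text
pintop [0.4933 0.268  0.17  ]
endL [0.5213 0.3124 0.012 ]
endR [0.5245 0.2248 0.012 ]
L0 [0.6404 0.3194 0.012 ]
R0 [0.6437 0.2313 0.012 ]
mirL [0.5776 0.3167 0.138 ]
mirR [0.5816 0.2274 0.138 ]
mirLb [0.5723 0.3303 0.08  ]
mirRb [0.577  0.2149 0.08  ]
pintop 0.5032 0.2489
endL 0.5329 0.2922
endR 0.5327 0.2045
L0 0.6522 0.2946
R0 0.6521 0.2064
mirL 0.5893 0.2943
mirR 0.5899 0.2049
mirLb 0.5845 0.3081
mirRb 0.5848 0.1926
[0.58324517 0.27084095] 43.829656800103216 [0.51618339 0.3308636 ]
[0.58323366 0.2711549 ] 43.93017115172316 [0.51606776 0.33106101]
[0.58322105 0.27146881] 44.03063916269264 [0.51595119 0.33125815]
t: 21.45
eef_pos: [0.4943, 0.269, 0.1289]
tcp_rot: [-179.8, -0.1, 2.3]
contact_force: [-0.4, 6.2, 2.3]
grip_width: 0.127
finger_force: 39.3
```

The pin is gripped with an opening of 0.127, about 11 mm. The axis is at about (0.583, 0.272), the needed angle is 44.0°, and the pin target is (0.516, 0.332). Swinging along the arc.

```bash
python3 -m crank '[{"gripper":0,"offset":[0.009,-0.29,0],"rotation":[0,0,0.128]},{"gripper":0,"offset":[0.009,-0.29,0],"rotation":[0,0,0.128]},{"gripper":0,"offset":[0.009,-0.29,0],"rotation":[0,0,0.128]},{"gripper":0,"offset":[0.009,-0.29,0],"rotation":[0,0,0.128]},{"gripper":0,"offset":[0.009,-0.29,0],"rotation":[0,0,0.128]},{"gripper":0,"offset":[0.009,-0.29,0],"rotation":[0,0,0.128]},{"gripper":0,"offset":[0.009,-0.29,0],"rotation":[0,0,0.128]},{"gripper":0,"offset":[0.009,-0.29,0],"rotation":[0,0,0.128]},{"gripper":0,"offset":[0.009,-0.29,0],"rotation":[0,0,0.128]},{"gripper":0,"offset":[0.009,-0.29,0],"rotation":[0,0,0.128]},{"gripper":0,"offset":[0.009,-0.29,0],"rotation":[0,0,0.128]},{"gripper":0,"offset":[0.009,-0.29,0],"rotation":[0,0,0.128]}]'
python3 -m crank '[{"gripper":0,"offset":[0,0,0],"rotation":[0,0,0]},{"gripper":0,"offset":[0,0,0],"rotation":[0,0,0]},{"gripper":0,"offset":[0,0,0],"rotation":[0,0,0]},{"gripper":0,"offset":[0,0,0],"rotation":[0,0,0]}]'
python3 - <<'E'
from cell import robot,eyes
import cv2,pickle
from h import *
q=robot.get_state();print(q["eef_pos"],q["tcp_rot"],q["contact_force"])
s=eyes.snapshot("wrist");pickle.dump(s,open("w6.pkl","wb"));cv2.imwrite("pics/w6.png",cv2.resize(s["img"][:,:,::-1],(800,600),interpolation=cv2.INTER_CUBIC))
p=q["eef_pos"][:2]
for ax in ([.5832,.2718],[.5832,.2708],[.5842,.2718]):
    v=p-ax;b=np.array([.635,-.411])-ax
    print(np.hypot(*v),182.2-np.degrees(np.arctan2(v[1],v[0])),(2.2-np.degrees(np.arctan2(b[1],b[0])))/2)
E
```

```text
t: 22.65
eef_pos: [0.5167, 0.3321, 0.1289]
tcp_rot: [-179.9, 0.0, -41.9]
contact_force: [-3.4, -1.9, 5.4]
grip_width: 0.129
finger_force: 39.6
t: 23.05
eef_pos: [0.5165, 0.332, 0.1289]
tcp_rot: [-179.9, 0.0, -41.7]
contact_force: [-3.8, -0.6, 4.8]
grip_width: 0.129
finger_force: 39.6
[0.51654897 0.33198268 0.12888364] [-1.79930270e+02  4.72731956e-02 -4.17079066e+01] [-3.83650449 -0.58018443  4.84519777]
0.08980152813485855 44.28051839745643 43.93080906442229
0.09047474679140534 44.75054590461036 43.9276396729536
0.09054621205869032 43.85644202405376 43.972530038673945
```

View pics/w6.png

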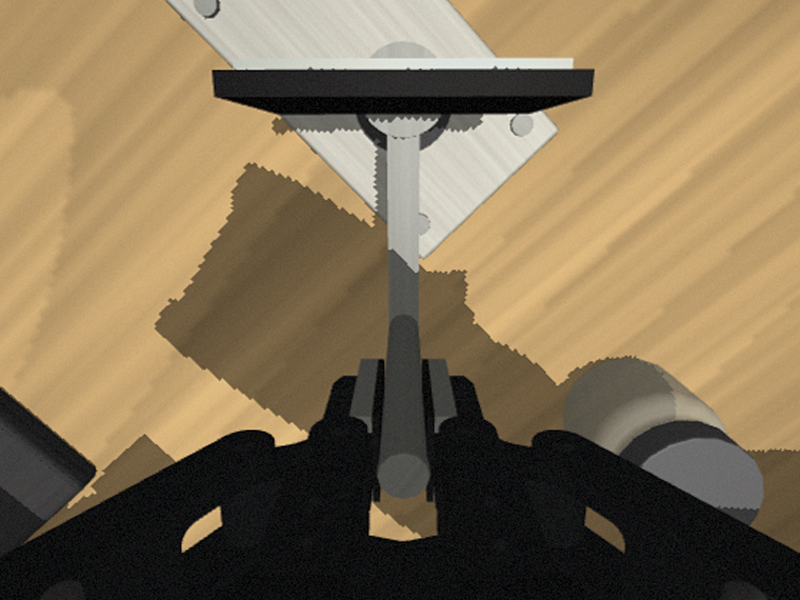

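The pin is held, and the mirror's top edge runs level across the picture from (213,71) to (594,70). I'll fit that edge for its exact direction.

```bash
python3 - <<'E'
import pickle
from h import *
k=560/800
def edge(f,u0,u1,v0,v1,z,sgn):
    s=pickle.load(open(f,"rb"));g=cv2.GaussianBlur(cv2.cvtColor(s["img"],cv2.COLOR_RGB2GRAY),(3,3),0).astype(float)
    P=[]
    for u in range(int(u0*k),int(u1*k)):
        c=sgn*np.diff(g[int(v0*k):int(v1*k),u]);i=c.argmax()
        if c[i]<12: continue
        w=np.clip(c[max(i-1,0):i+2],0,None);P.append((u,int(v0*k)+.5+(np.arange(max(i-1,0),max(i-1,0)+len(w))@w)/w.sum()))
    P=np.array(P,np.float32);l=cv2.fitLine(P,cv2.DIST_HUBER,0,.01,.01).ravel()
    a=[pt(s,*(l[2:]+t*l[:2]),z) for t in(-60,60)];d=a[1]-a[0]
    print(f,len(P),"normal",np.degrees(np.arctan2(d[1],d[0]))+90)
edge("w6.pkl",235,570,60,85,.138,-1)
edge("w5.pkl",300,500,88,104,.138,-1)
edge("w5.pkl",335,465,200,222,.012,-1)
E
```

```text
w6.pkl 235 normal -41.5978963643519
w5.pkl 140 normal 2.6676024061885784
w5.pkl 39 normal 8.183827387102895
```

The fitted mirror normal points at −41.6°. The target is between −41.5° and −41.7°, depending on rig yaw, so it's well inside the ball's ±1.2° half-width. The plate-end fit is spoilt by a shadow, so I ignore it. The pin is held steady at 40 N. Handing in.

```bash
python3 -c "
from cell import robot,close_job
s=robot.get_state();print(s['t'],s['grip_width'],s['finger_force'],abs(s['dq']).max());print(close_job())"
```

```text
23.1 0.13219920895763243 39.59696352481842 0.06650185514389524
the job is handed in; nothing more can be done
None
```

Job handed in at 23.1 s: the tray holds three collars, and the pin is gripped with the mirror held at about 44°. By my measurements that is within about 0.5° of centring the ball. There is no view from the rig's own camera to confirm it.

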